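# Fit the second closing stop of a capsule filler and hold the cap plate down flush

## Task

One of the capsule filler's two closing stops is already in its slot under the sprung cap plate. Take the loose stop bar with the equally thick blade (leave the thin-bladed one where it is), slide it from the front fully home into the other slot, where the gap under the plate is still open, and let go of it. Then press the plate down by its round knob until it lies level and flush on both stops, and finish while still holding it firmly down; knock nothing over.

Things in the scene. Friction and masses are not known exactly. Their poses are not given: they have to be found in the camera images.
- filler_base: fixed capsule filler: grey plinth 90 (x) x 210 (y) x 24 mm high. Origin: centre of its underside, z up, front = own -x. White block 68 x 84 x 6 mm in the middle; beside it, at own y = +53 and -53 mm, two slots along own x, floor 24 mm up, 22 mm wide between 6 mm ribs, open and flared at the front (x = -45 mm), closed at x = +40 mm. Guide pillars 71 mm high at (0, +-84) mm
- cap_plate: aluminium plate over the plinth, 80 (x) x 196 (y) x 10 mm, black knob in the middle. Origin: centre of underside, 44 mm up at the start: gap 20 mm over the slot floors, 8 mm over the fitted bar. Slides down against springs (2 N to start, 4 to 5 N when flush at 36 mm), springs up when let go; rocks up to 0.12 rad about own x, so it lies level only on two equally thick bars
- knob_top (a point): centre of the flat top of the black knob on the cap plate, the place to press: knob 46 mm wide, flat top 38 mm wide; 80 mm above the worktop when the plate is up, 72 mm when it is flush on the stops
- plate_travel (a joint): how far the cap plate has been pressed down, in m: 0 up (start), 0.008 when flush on both 12 mm stops, at most 0.013
- stop_bar: loose bar to fit, lying on the worktop: black upright grip 36 long (x) x 16 wide (y) x 28 mm high, then a grey metal blade 97 long x 18 wide x 12 mm thick, last 10 mm 14 wide. Origin at the flat underside below the grip's middle; own +x runs to the nose, 115 mm away; z up; about 0.09 kg. Fully home, the grip stands clear in front, origin 75 mm ahead of the plinth's centre
- stop_bar_nose (a point): end of that bar's blade: middle of the nose at the underside
- thin_bar: the other loose bar on the worktop, for smaller capsules: the same but for its blade, only 6 mm thick. Same frame. To be left alone.
- fitted_bar: the stop bar already fully home in one of the two slots (left or right): same shape, size and frame as stop_bar, 12 mm blade. Not fastened.
- slot_mouth (a point): front end of the empty slot: middle of its floor at the plinth's front edge, 24 mm above the worktop; x runs into the slot, z up
- slot_end (a point): back end of the empty slot: middle of its floor at the end piece, 85 mm behind slot_mouth; the nose of the bar belongs here. x points on towards the back, z up
- beaker: small clear beaker, 62 mm wide, 71 mm high, standing behind the filler; origin under its centre
- dropper: brown dropper bottle with black top, 33 mm wide, 102 mm high, standing behind the filler; origin under its centre
Mind the look-alikes: they are no part of the job. What is shaped like the stop_bar but orange or red is not meant.

How it is judged (in metres and radians):
On the way:
1. the thick-bladed loose bar is home in the empty slot, let go, and the cap plate is still up (distance between stop_bar_nose and slot_end below 0.006 m and angle between the x axis of stop_bar and the x axis of slot_end, either way round below 0.06 rad and contact force between the fingers and stop_bar below 0.1 N and value of joint plate_travel below 0.003 m), for 0.2 s.
At the end, for the whole second after the job is handed in: Thick bar let go, nose within 6 mm of the slot end, in line within 0.06 rad; fitted bar still home within 8 mm; robot still holding the cap plate down with over 3 N: down over 7 mm, level within 0.02 rad, pressing on each bar with over 1 N (distance between stop_bar_nose and slot_end below 0.006 m and angle between the x axis of stop_bar and the x axis of slot_end, either way round below 0.06 rad and x of fitted_bar in the frame of filler_base above -0.083 m and value of joint plate_travel above 0.007 m and angle between cap_plate's own z axis and vertical below 0.02 rad and contact force between cap_plate and stop_bar above 1 N and contact force between cap_plate and fitted_bar above 1 N and contact force between any of the fingers, the arm and cap_plate above 3 N and contact force between the fingers and stop_bar below 0.1 N); the arm keeps its last pose, push and grip.
It fails at once if the thin bar is moved by more than 30 mm (distance of thin_bar from where it was at the start of the episode above 0.03 m).
It fails at once if the beaker or the dropper bottle is knocked over (angle between any of beaker, dropper's own z axis and vertical above 0.5 rad).
It also fails if it takes over 51 s, if anything falls off the work surface, if the arm or the gripper's body presses on something with over 40 N, if the wrist force passes 120 N, or if a joint passes its speed limit or range.

## Robot

A 6-joint arm with a two-finger parallel gripper is mounted at the origin on a cart in front of the work surface, level with it; the furniture and walls round the work are solid. World frame = base frame: x ahead of the robot, y to its left, z up, the work surface at z = 0. Lengths are in m, angles in degrees, forces in N, time in s.
With the tool pointing down it reaches from about 0.375 to 0.9 m from the base axis. Payload 3.1 kg.
Tool frame: the origin (TCP) lies on the centre line of the jaws, within the pads' length; the fingertips stand finger_overhang ahead of it and the grasp point (between the pads) lies 5 mm behind it (finger_overhang is the distance from the TCP to the fingertips, in m); z points along the fingers, y is the line along which they close (so a half turn about z gives the same grasp; the last joint's range is limited). The gripper opens to 87 mm and grips with 3 to 60 N. Pads are 19 mm wide; open, the fingers measure 117 mm over their backs; the gripper's body (75 mm by 190 mm) begins 51 mm behind the grasp point.
Start: joints at [-77.206, 30.224, 82.088, -0, 67.689, -10.227], TCP at [0.244, -0.575, 0.237] pointing down, gripper open.
Joint ranges: [-176.69, 176.69], [-43.24, 126.21], [12.49, 139.97], [-82, 262], [0, 151.66], [-163.58, 163.58]. Speed limits (degrees/s): [159.86, 159.86, 180, 180, 180, 180].

## Interface

Orientations are given as a 3x3 rotation matrix whose columns are the frame's x, y, z axes.
In Python, from rig import read_state, capture, calibration, hand_in, finger_overhang gives the robot as it stands.
- The arm moves only by the tool send_rows, never from a script. Its argument "plan" is a list of rows, each a list of 5 numbers: the closure in counts, from 0 (fully open) to 255 (shut), then the shift along the tool's x, y, z in m, then the turn about the tool's z in rad. A call has 1 to 20 rows; each row shifts and turns the commanded pose from where the row before left it, along the tool's axes as they then stand; what a row does not reach is not made up. A row lasts 1/12 s, in which the tool goes at most 41.7 mm and 7.16 degrees, less where a joint would pass 70% of its speed; a pose out of reach is approached as far as the arm can. A call is refused whole if a number of a shift passes 0.0417 or a number of a turn 0.125, either way. A call with a gripper value outside its range is refused whole. The fingers move at their own pace and stop on an object; the grip force is fixed at half the most. Time passes only in rows, so rows that do not move let the fingers close. It gives the time, the measured TCP pose, the force, the opening and the grip force at its end, in the units of the state.
- read_state(): the state, without advancing time (a new reading comes with each control period).
- capture(name): name is "scene" or "top" or "wrist"; returns (picture, depth): 420x560x3 uint8, blue, green, red; 420x560 float32, m along the optical axis (not along the pixel's ray), 0 where there is no reading.
- calibration(name): a dict with "fx", "fy", "cx", "cy" (pixels), "xyz" and "rotation" of the camera in the world. Camera axes: x right, y down, z forward; pixel columns grow to the right and rows downward; lengths in m; the calibration is good to about 2 mm. A picture is of the moment at which its call begins: read the wrist's pose just before it. calibration takes no time and is no camera call; for the wrist camera it gives the pose at the moment of the call.
- hand_in(): hands the job in; it is judged then, once.
The state is a dict: "time_s": time; "joint_positions": joint angles; "qvel": joint speeds; "tau": joint torques, N m; "position": TCP position; "tcp_rot": TCP orientation; "force": force on the tool from outside, world axes, zero at the start; "moment": the same for the moment, N m; "opening": opening from 0.0 (shut) to 1.0 (fully open); "grasp_force": force on a finger pad.
Only numpy, scipy, OpenCV 4.12 (cv2) and the standard library are available. Lean on these libraries where they do the work, as an engineer would, in place of code of your own. Each camera call takes 0.05 s, during which the arm holds its last target. There are 200 camera calls.

## Working session

There is one attempt and no reset: what is moved stays moved. The work goes in short steps, Python scripts to look and compute and a tool call to move; the robot and the scene stay as the last step left them, time stands still between calls to the robot, and variables do not carry over. Pictures are saved under pics/ and viewed, at most 10 in all, crops included, and the job is handed in when it is done.

Besides the shell and the picture viewer there is one more tool, called after "Call:" by a JSON object that holds its "name" and its "arguments", one argument or row to a line. send_rows: Moves the arm, as the interface text tells. Its arguments: {"type":"object","properties":{"plan":{"type":"array","items":{"type":"array","items":{"type":"number"}}}},"required":["plan"]}

```bash
mkdir -p pics; cat > h.py <<'E'
import numpy as np, cv2
from rig import read_state, capture, calibration, hand_in, finger_overhang
def pts(name,d=None,c=None):
    c=c or calibration(name); v,u=np.mgrid[0:420,0:560]
    P=np.stack([(u-c['cx'])/c['fx']*d,(v-c['cy'])/c['fy']*d,d],-1)
    return P@np.array(c['rotation']).T+np.array(c['xyz'])
E
python3 - <<'E'
from h import *
print(finger_overhang, read_state())
for n in("top","scene"):
    im,d=capture(n); cv2.imwrite(f"pics/{n}.png",im); np.savez(f"{n}.npz",im=im,d=d); c=calibration(n); print(n,c)
E
```

```text
0.014 {'time_s': 0.0, 'joint_positions': array([-7.72052549e+01,  3.02780519e+01,  8.21568651e+01,  1.09073771e-03,
        6.76888363e+01, -1.02267482e+01]), 'qvel': array([ 0.09627062,  0.0183457 ,  0.08472371, -0.01908417,  0.03761734,
       -0.02353904]), 'tau': array([-5.29812842e-04, -4.40039062e+01, -1.76592278e+01,  6.31661760e-02,
        5.79477358e-02, -1.60171389e-04]), 'position': array([ 0.24430165, -0.57450991,  0.23557875]), 'tcp_rot': array([[ 9.20361141e-01,  3.91069249e-01, -4.61155418e-04],
       [ 3.91069316e-01, -9.20358809e-01,  2.11017130e-03],
       [ 4.00794656e-04, -2.12246340e-03, -9.99997667e-01]]), 'force': array([-0.20906591, -0.11047649, -0.92351734]), 'moment': array([ 0.0256791 ,  0.0296096 , -0.00669769]), 'grasp_force': 0.0, 'opening': 0.999303982509582}
top {'fx': 462.1588902026829, 'fy': 462.1588902026829, 'cx': 287.08185797456633, 'cy': 198.88508832338889, 'xyz': array([-0.02207999,  0.0481372 ,  1.63858528]), 'rotation': array([[ 0.08552485, -0.92852368,  0.36128836],
       [-0.996335  , -0.07918146,  0.03235515],
       [-0.00143518, -0.36273141, -0.93189263]])}
scene {'fx': 388.76115969756637, 'fy': 388.76115969756637, 'cx': 277.7296982468866, 'cy': 211.8670343459162, 'xyz': array([0.03665341, 0.69384027, 0.83592554]), 'rotation': array([[-0.75277605, -0.45810119,  0.47272774],
       [-0.65820514,  0.53439634, -0.53027026],
       [-0.00970653, -0.71032658, -0.70380532]])}
```

View pics/top.png

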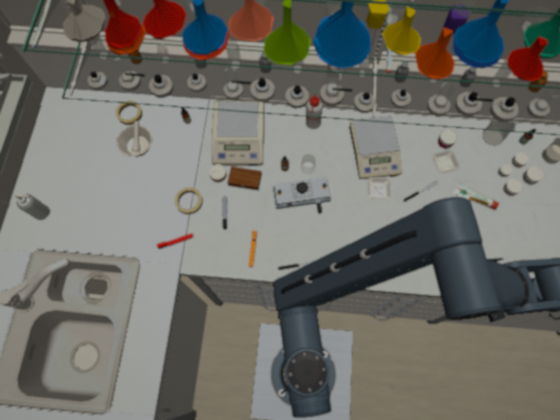

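View pics/scene.png

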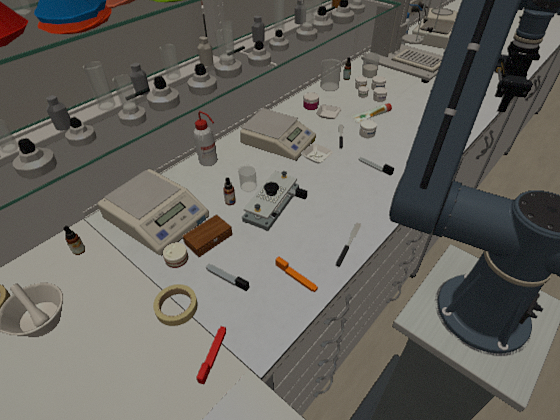

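The filler is at about (302,192) in the top view, with the fitted bar's grip at (319,208), so the empty slot is the left one. The candidate bars are at (225,212) and (420,190). The thing at (288,267) is a partly hidden knife. Next I'll measure blade heights and poses.

```bash
python3 - <<'E'
from h import *
for n in("top","scene"):
    z=np.load(n+".npz"); P=pts(n,z['d']); im=z['im']
    rois={"top":{"A":(195,233,215,237),"B":(178,205,398,445)},"scene":{"A":(260,294,203,252),"B":(152,178,355,398)}}[n]
    for k,(a,b,c,d) in rois.items():
        Q=P[a:b,c:d].reshape(-1,3); g=im[a:b,c:d].max(-1).reshape(-1)
        bg=np.median(Q[:,2]); 
        for nm,m in (("dark",g<60),("blade",(g>=60)&(g<135))):
            q=Q[m]
            if len(q)<5: print(n,k,nm,len(q));continue
            mu=q.mean(0); ev,V=np.linalg.eigh(np.cov(q[:,:2].T))
            print(n,k,nm,len(q),mu.round(4),"z pct",np.percentile(q[:,2],[10,50,90]).round(4),"dir",V[:,1].round(3),"ext",np.ptp(q[:,:2]@V[:,1]).round(3),"bgz",bg.round(4))
    if n=="top":
        crop=cv2.resize(im[150:240,210:450],None,fx=3.3,fy=3.3,interpolation=cv2.INTER_CUBIC)
        cv2.imwrite("pics/crop.png",crop)
E
```

```text
top A dark 16 [0.4863 0.3242 0.0284] z pct [0.0239 0.0291 0.033 ] dir [-0.989 -0.145] ext 0.028 bgz 0.0013
top A blade 139 [0.5317 0.3324 0.0141] z pct [0.005  0.0129 0.0277] dir [-0.988 -0.153] ext 0.127 bgz 0.0013
top B dark 14 [ 0.6597 -0.3613  0.0114] z pct [0.0087 0.0113 0.0144] dir [-0.554  0.832] ext 0.052 bgz 0.0007
top B blade 151 [ 0.4717 -0.28    0.4502] z pct [0.0034 0.8078 0.8278] dir [-0.908  0.42 ] ext 0.433 bgz 0.0007
scene A dark 151 [0.4936 0.3331 0.0181] z pct [0.0053 0.02   0.0284] dir [-0.975 -0.221] ext 0.116 bgz -0.0001
scene A blade 254 [0.5428 0.3434 0.0203] z pct [0.0013 0.0113 0.014 ] dir [-0.878  0.479] ext 0.664 bgz -0.0001
scene B dark 82 [ 0.4394 -0.314   0.0172] z pct [0.0062 0.0169 0.0289] dir [-0.999 -0.05 ] ext 0.034 bgz 0.0005
scene B blade 139 [ 0.4961 -0.3188  0.0066] z pct [-0.0007  0.0054  0.0104] dir [-1.    -0.011] ext 0.131 bgz 0.0005
```

View pics/crop.png

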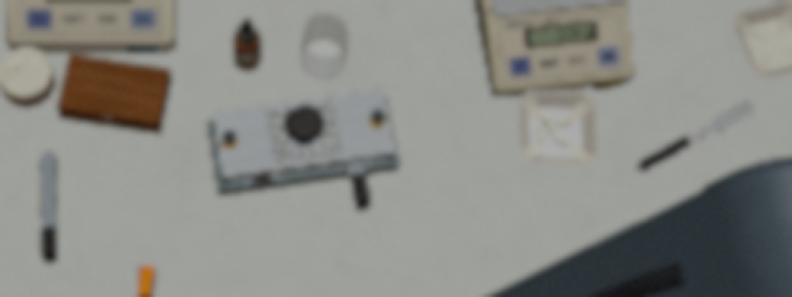

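The crop shows A at the left, with its grip at (48,243) and nose at (48,155) pointing away. Its blade top is about 12.5 mm up, so it is the thick one. B's blade is about 5–6 mm, so it is the thin bar. Next is the filler's pose.

```bash
cat >> h.py <<'E'
def rect(q):
    (c,(w,h),a)=cv2.minAreaRect((q*1000).astype(np.float32)); B=cv2.boxPoints((c,(w,h),a))
    e=[B[1]-B[0],B[2]-B[1]]; e=max(e,key=np.linalg.norm); 
    return np.array(c)/1000,sorted((w,h)),np.degrees(np.arctan2(e[1],e[0]))
def todo(goal,yaw):
    "shift in tool axes and turn, tool down, from measured pose"
    s=read_state(); R=s['tcp_rot']; cur=np.degrees(np.arctan2(R[1,0],R[0,0]))
    print("pos",s['position'].round(4),"yaw",cur.round(2),"tool shift",(R.T@(np.array(goal)-s['position'])).round(4),"turn",np.radians(cur-yaw).round(4),"t",round(s['time_s'],2),"F",s['force'].round(2))
E
python3 - <<'E'
from h import *
for n,(a,b,c,d) in {"top":(170,215,265,340),"scene":(160,232,235,310)}.items():
    z=np.load(n+".npz"); P=pts(n,z['d'])[a:b,c:d].reshape(-1,3)
    q=P[(P[:,2]>.048)&(P[:,2]<.060)]; print(n,len(q),rect(q[:,:2]),np.median(q[:,2]))
    q=P[(P[:,2]>.074)&(P[:,2]<.09)]; print("knob",len(q),np.median(q,0))
for n,(a,b,c,d) in {"top":(195,233,215,237),"scene":(260,294,203,252)}.items():
    z=np.load(n+".npz"); P=pts(n,z['d'])[a:b,c:d].reshape(-1,3)
    q=P[(P[:,2]>.007)&(P[:,2]<.035)]; print(n,len(q),rect(q[:,:2]))
    q=P[(P[:,2]>.02)&(P[:,2]<.035)]; print("grip",len(q),rect(q[:,:2]))
todo([.55,-.03,.28],10); todo([.50,.32,.22],8.5)
E
```

```text
top 847 (array([0.61032904, 0.04573174]), [137.06394958496094, 196.39788818359375], np.float32(-77.345795)) 0.054015009245987455
knob 114 [0.63294254 0.0508869  0.07991057]
scene 1168 (array([0.6710885 , 0.05114627]), [207.70814514160156, 214.57069396972656], np.float32(-6.1724777)) 0.053921325259547515
knob 128 [0.63017403 0.05714517 0.07915345]
top 196 (array([0.53414764, 0.32917529]), [78.85778045654297, 149.49008178710938], np.float32(8.458834))
grip 46 (array([0.53599182, 0.33013217]), [14.514412879943848, 129.22982788085938], np.float32(8.613591))
scene 347 (array([0.53570782, 0.33475928]), [21.116981506347656, 131.9086151123047], np.float32(9.064944))
grip 88 (array([0.48884955, 0.32854065]), [16.85762596130371, 37.35014724731445], np.float32(10.211036))
pos [ 0.2443 -0.5746  0.2357] yaw 23.02 tool shift [ 0.4943 -0.3817 -0.0434] turn 0.2273 t 0.1 F [ 1.28 -0.29 -0.05]
pos [ 0.2443 -0.5746  0.2357] yaw 23.02 tool shift [ 0.5852 -0.7233  0.0173] turn 0.2535 t 0.1 F [ 1.28 -0.29 -0.05]
```

Call:
{"name": "send_rows", "arguments": {
  "plan": [
    [0,0.0275,-0.0212,-0.0024,0],
    [0,0.0275,-0.0212,-0.0024,0],
    [0,0.0275,-0.0212,-0.0024,0],
    [0,0.0275,-0.0212,-0.0024,0],
    [0,0.0275,-0.0212,-0.0024,0],
    [0,0.0275,-0.0212,-0.0024,0],
    [0,0.0275,-0.0212,-0.0024,0],
    [0,0.0275,-0.0212,-0.0024,0],
    [0,0.0275,-0.0212,-0.0024,0],
    [0,0.0275,-0.0212,-0.0024,0],
    [0,0.0275,-0.0212,-0.0024,0],
    [0,0.0275,-0.0212,-0.0024,0],
    [0,0.0275,-0.0212,-0.0024,0],
    [0,0.0275,-0.0212,-0.0024,0],
    [0,0.0275,-0.0212,-0.0024,0],
    [0,0.0275,-0.0212,-0.0024,0],
    [0,0.0275,-0.0212,-0.0024,0],
    [0,0.0275,-0.0212,-0.0024,0],
    [0,0,0,0,0.114],
    [0,0,0,0,0.114]
  ]
}}

```text
time_s: 1.77
position: [0.5513, -0.0281, 0.2794]
tcp_rot: [[0.985, 0.172, -0.0], [0.172, -0.985, 0.0], [-0.0, -0.0, -1.0]]
force: [-0.2, -1.6, -0.2]
opening: 1.001
grasp_force: 0.0
```

Call:
{"name": "send_rows", "arguments": {
  "plan": [
    [0,0,0,0,0],
    [0,0,0,0,0]
  ]
}}

```text
time_s: 1.93
position: [0.5505, -0.0302, 0.2793]
tcp_rot: [[0.984, 0.176, -0.001], [0.176, -0.984, 0.0], [-0.001, -0.0, -1.0]]
force: [1.1, 0.1, 0.5]
opening: 0.998
grasp_force: 0.0
```

```bash
python3 - <<'E'
from h import *
todo([.50,.32,.22],8.5)
c=calibration("wrist"); im,d=capture("wrist"); cv2.imwrite("pics/w1.png",im); np.savez("w1.npz",im=im,d=d,**c); print(c['xyz'],c['rotation'],c['fx'])
E
```

```text
pos [ 0.5505 -0.0302  0.2793] yaw 10.14 tool shift [ 0.0121 -0.3536  0.0595] turn 0.0287 t 1.93 F [1.11 0.09 0.5 ]
[ 0.62088242 -0.01857446  0.42793581] [[ 0.17579817 -0.9506557  -0.25563399]
 [-0.98442492 -0.17019006 -0.04407845]
 [-0.00160293  0.25940139 -0.96576827]] 345.0505257470107
```

View pics/w1.png

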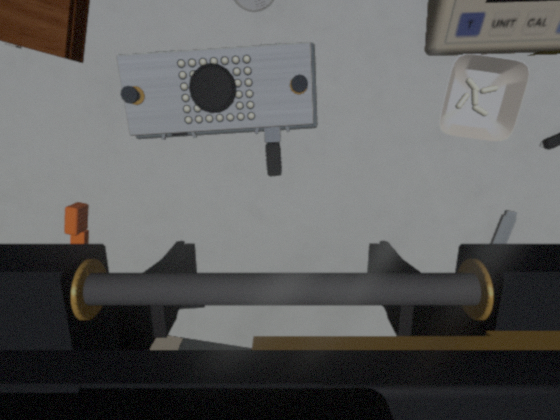

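The wrist view shows the plate at (118..316, 42..135), the knob at (213,88), the pillars at (131,95) and (299,84), and the fitted grip at (273,157). The empty slot is on the left side, around (180,134).

```bash
python3 - <<'E'
from h import *
z=np.load("w1.npz"); P=pts("wrist",z['d'],{k:z[k] for k in('fx','fy','cx','cy','xyz','rotation')})
def roi(u0,u1,v0,v1,lo,hi):
    q=P[v0:v1,u0:u1].reshape(-1,3); return q[(q[:,2]>lo)&(q[:,2]<hi)]
q=roi(105,330,30,150,.049,.059); print("plate",len(q),rect(q[:,:2]),np.median(q[:,2]))
for n,r in {"knob":(185,245,60,118,.075,.086),"pL":(115,150,80,112,.064,.078),"pR":(283,315,70,100,.064,.078),"fgrip":(260,290,138,180,.045,.06)}.items():
    q=roi(*r); c,wh,a=rect(q[:,:2]); print(n,len(q),c.round(4),wh,a,q.mean(0).round(4))
todo([.50,.32,.22],8.5)
E
```

```text
plate 13303 (array([0.62379199, 0.04972934]), [104.04473876953125, 195.75167846679688], np.float32(-76.497406)) 0.05465924810830508
knob 1853 [0.6354 0.0525] [44.65126037597656, 44.69284439086914] 8.725571 [0.6354 0.0519 0.0801]
pL 255 [0.6154 0.1336] [16.028366088867188, 16.361652374267578] -13.920332 [0.6154 0.1334 0.0715]
pR 246 [ 0.6548 -0.029 ] [16.119674682617188, 16.131311416625977] 29.575937 [ 0.6549 -0.0291  0.0714]
fgrip 486 [ 0.5751 -0.0165] [16.91779327392578, 35.257354736328125] 13.496695 [ 0.5756 -0.0165  0.0521]
pos [ 0.5504 -0.0305  0.2794] yaw 10.1 tool shift [ 0.0119 -0.3539  0.0595] turn 0.028 t 1.98 F [-0.41 -0.49 -0.16]
```

Call:
{"name": "send_rows", "arguments": {
  "plan": [
    [0,0,-0.032,0.004,0.0145],
    [0,0.001,-0.032,0.004,0.0145],
    [0,0.001,-0.032,0.004,0],
    [0,0.001,-0.032,0.005,0],
    [0,0.001,-0.032,0.005,0],
    [0,0.001,-0.032,0.005,0],
    [0,0.001,-0.032,0.005,0],
    [0,0.001,-0.032,0.005,0],
    [0,0.001,-0.032,0.005,0],
    [0,0.001,-0.032,0.005,0],
    [0,0.001,-0.033,0.005,0],
    [0,0,0,0,0],
    [0,0,0,0,0]
  ]
}}

```text
time_s: 3.07
position: [0.5078, 0.3209, 0.2271]
tcp_rot: [[0.989, 0.148, -0.001], [0.148, -0.989, -0.001], [-0.001, 0.001, -1.0]]
force: [-0.8, 0.7, 0.3]
opening: 1.001
grasp_force: 0.0
```

```bash
python3 - <<'E'
from h import *
todo([.487,.327,.1],9)
c=calibration("wrist"); im,d=capture("wrist"); cv2.imwrite("pics/w2.png",im); np.savez("w2.npz",im=im,d=d,**c)
E
```

```text
pos [0.5078 0.3209 0.2271] yaw 8.53 tool shift [-0.0195 -0.0092  0.1271] turn -0.0083 t 3.07 F [-0.81  0.65  0.33]
```

View pics/w2.png

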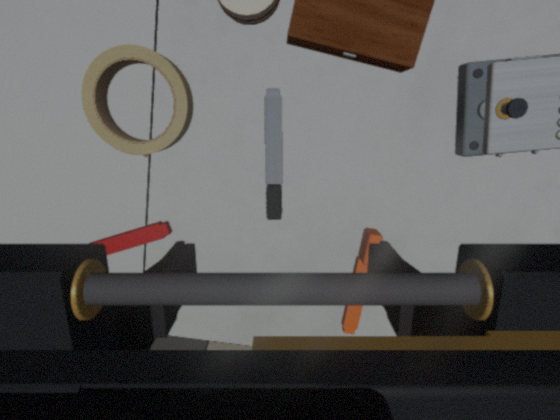

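The wrist view shows the bar's grip at (274,202) and its nose at (273,92). The orange decoy is at (350–375,235–330), to the right and nearer.

```bash
python3 - <<'E'
from h import *
z=np.load("w2.npz"); P=pts("wrist",z['d'],{k:z[k] for k in('fx','fy','cx','cy','xyz','rotation')})
Q=P[80:228,255:295].reshape(-1,3)
q=Q[(Q[:,2]>.007)&(Q[:,2]<.035)]; c,wh,a=rect(q[:,:2]); print("bar",len(q),c,wh,a)
g=Q[(Q[:,2]>.022)&(Q[:,2]<.035)]; print("grip",len(g),rect(g[:,:2]),np.median(g[:,2]))
b=Q[(Q[:,2]>.007)&(Q[:,2]<.02)]; print("blade z",np.median(b[:,2]))
p=g[:,:2].mean(0)
im=z['im'].astype(int); m=(im[...,2]>120)&(im[...,0]<90); m[:, :330]=False; m[:,400:]=False; m[:220]=False
o=P[m&(P[...,2]<.05)]; print("orange",o.min(0),o.max(0))
c,_,_=rect(g[:,:2]); todo([*c,.1],a); todo([*c,.019],a)
E
```

```text
bar 2179 [0.53942401 0.33453003] [17.41130256652832, 131.96316528320312] 8.4959955
grip 523 (array([0.49161865, 0.32658456]), [15.822157859802246, 35.05207061767578], np.float32(8.475089)) 0.028198449668508208
blade z 0.01251410647572243
orange [0.34110483 0.20491917 0.01040411] [0.47327432 0.22257257 0.0304081 ]
pos [0.5082 0.3198 0.2274] yaw 8.41 tool shift [-0.0153 -0.0093  0.1274] turn -0.0015 t 3.12 F [-0.11 -1.08  0.7 ]
pos [0.5082 0.3198 0.2274] yaw 8.41 tool shift [-0.0152 -0.0093  0.2084] turn -0.0015 t 3.12 F [-0.11 -1.08  0.7 ]
```

Call:
{"name": "send_rows", "arguments": {
  "plan": [
    [60,-0.005,-0.003,0.025,0],
    [60,-0.005,-0.003,0.03,0],
    [60,-0.005,-0.003,0.035,0],
    [60,0,0,0.035,0],
    [60,0,0,0.03,0],
    [60,0,0,0.025,0],
    [60,0,0,0.015,0],
    [60,0,0,0.01,0],
    [60,0,0,0.004,0],
    [60,0,0,0,0],
    [60,0,0,0,0]
  ]
}}

```text
time_s: 4.03
position: [0.4933, 0.3266, 0.0197]
tcp_rot: [[0.99, 0.144, 0.002], [0.144, -0.99, 0.001], [0.002, -0.0, -1.0]]
force: [-0.1, 0.3, 0.1]
opening: 0.765
grasp_force: 0.0
```

```bash
python3 - <<'E'
from h import *
todo([.4916,.3266,.018],8.5); print(read_state()['opening'])
E
```

```text
pos [0.4933 0.3266 0.0197] yaw 8.26 tool shift [-0.0017 -0.0003  0.0017] turn -0.0043 t 4.03 F [-0.09  0.33  0.14]
0.7651251395359747
```

Good. I'll close, let it settle, then lift.

Call:
{"name": "send_rows", "arguments": {
  "plan": [
    [60,-0.0017,0,0.001,0],
    [255,0,0,0,0],
    [255,0,0,0,0],
    [255,0,0,0,0],
    [255,0,0,0,0],
    [255,0,0,0,0],
    [255,0,0,0,0],
    [255,0,0,0,0],
    [255,0,0,0,0],
    [255,0,0,-0.01,0],
    [255,0,0,-0.02,0],
    [255,0,0,-0.03,0],
    [255,0,0,-0.02,0],
    [255,0,0,0,0],
    [255,0,0,0,0]
  ]
}}

```text
time_s: 5.28
position: [0.4913, 0.327, 0.0994]
tcp_rot: [[0.99, 0.144, 0.003], [0.144, -0.99, 0.001], [0.003, -0.001, -1.0]]
force: [-0.4, 0.7, -1.3]
opening: 0.181
grasp_force: 30.0
```

```bash
python3 - <<'E'
from h import *
print(read_state()['opening']*87,read_state()['grasp_force'])
c=np.array([.6352,.0523]); a=np.radians(13.6); X=np.array([np.cos(a),np.sin(a)]); Y=np.array([-X[1],X[0]])
for n,x in (("home",-.075),("pre",-.075-.125)):
    p=c+X*x+Y*.053; print(n,p.round(4)); todo([*p,.05],13.6)
E
```

```text
15.723716771078058 29.953457415103912
home [0.5498 0.0862]
pos [0.4913 0.327  0.0994] yaw 8.3 tool shift [0.023  0.2468 0.0493] turn -0.0925 t 5.28 F [-0.37  0.72 -1.32]
pre [0.4283 0.0568]
pos [0.4913 0.327  0.0994] yaw 8.3 tool shift [-0.1015  0.2583  0.0489] turn -0.0925 t 5.28 F [-0.37  0.72 -1.32]
```

Call:
{"name": "send_rows", "arguments": {
  "plan": [
    [255,-0.0113,0.0287,0,0],
    [255,-0.0113,0.0287,0,0],
    [255,-0.0113,0.0287,0,0],
    [255,-0.0113,0.0287,0,0],
    [255,-0.0113,0.0287,0,0],
    [255,-0.0113,0.0287,0,0],
    [255,-0.0113,0.0287,0,0],
    [255,-0.0113,0.0287,0,0],
    [255,-0.0113,0.0287,0,0],
    [255,0,0,0,-0.0925],
    [255,0,0,0,0],
    [255,0,0,0,0],
    [255,0,0,0,0]
  ]
}}

```text
time_s: 6.37
position: [0.4269, 0.0569, 0.0973]
tcp_rot: [[0.972, 0.234, -0.001], [0.234, -0.972, 0.0], [-0.001, -0.0, -1.0]]
force: [-0.3, 0.9, -1.1]
opening: 0.182
grasp_force: 30.0
```

```bash
python3 - <<'E'
from h import *
s=read_state(); print(s['opening']*87,s['tcp_rot'].round(4).tolist())
todo([.4283,.0568,.055],13.6)
c=calibration("wrist"); im,d=capture("wrist"); cv2.imwrite("pics/w3.png",im); np.savez("w3.npz",im=im,d=d,**c)
E
```

```text
15.793720839567078 [[0.9722, 0.2341, -0.001], [0.2341, -0.9722, 0.0002], [-0.001, -0.0005, -1.0]]
pos [0.4269 0.0569 0.0973] yaw 13.54 tool shift [0.0014 0.0004 0.0423] turn -0.0011 t 6.37 F [-0.28  0.88 -1.11]
```

View pics/w3.png

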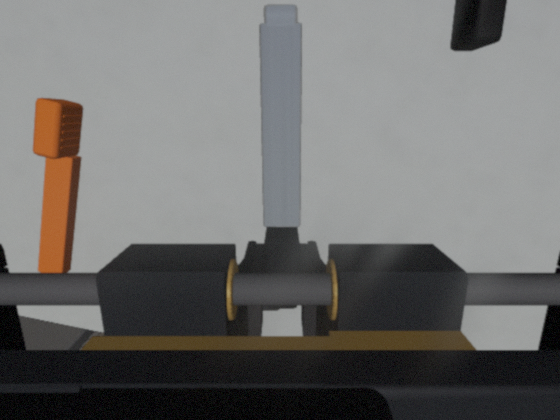

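The bar is held straight: the blade runs from (281,10) to (282,225), and the fitted grip is at (478,25). Next I'll measure the blade's line, pitch and nose.

```bash
python3 - <<'E'
from h import *
z=np.load("w3.npz"); P=pts("wrist",z['d'],{k:z[k] for k in('fx','fy','cx','cy','xyz','rotation')})
Q=P[0:222,250:315].reshape(-1,3); q=Q[(Q[:,2]>.06)&(Q[:,2]<.13)]
c,wh,a=rect(q[:,:2]); print(len(q),c,wh,a)
t=np.radians(a); X=np.array([np.cos(t),np.sin(t)]); X*=np.sign(X[0]); Y=np.array([-X[1],X[0]])
s=(q[:,:2]-c)@X; k=np.polyfit(s,q[:,2],1); print("pitch slope, z at centre",k, "s",s.min(),s.max()); nose=c+X*s.max(); print("nose",nose, "zunder nose",np.polyval(k,s.max())-.012)
a=np.radians(13.6); X=np.array([np.cos(a),np.sin(a)]); Y=np.array([-X[1],X[0]]); f=np.array([.6352,.0523])
r=np.array([nose,c])-f; print("in filler frame", np.c_[r@X,r@Y])
E
```

```text
8519 [0.49453662 0.07280787] [18.098529815673828, 94.59809875488281] 13.801083
pitch slope, z at centre [0.00017965 0.08651204] s -0.047299067739494244 0.04729906709958539
nose [0.54047015 0.08409115] zunder nose 0.07452054117470137
in filler frame [[-0.08459828  0.05317473]
 [-0.13189705  0.05300873]]
```

Call:
{"name": "send_rows", "arguments": {
  "plan": [
    [255,0,0,0.015,0],
    [255,0,0,0.017,0],
    [255,0,0,0.01,0],
    [255,0,0,0.005,0],
    [255,0,0,0,0],
    [255,0,0,0,0],
    [255,0,0,0,0]
  ]
}}

```text
time_s: 7.0
position: [0.4275, 0.0567, 0.0511]
tcp_rot: [[0.972, 0.236, 0.001], [0.236, -0.972, -0.0], [0.001, 0.0, -1.0]]
force: [-0.5, 0.1, -1.0]
opening: 0.179
grasp_force: 30.0
```

```bash
python3 - <<'E'
from h import *
todo([.4269+.1236*.972,.0569+.1236*.2351,.0500],13.6)
E
```

```text
pos [0.4275 0.0567 0.0511] yaw 13.63 tool shift [ 0.1231 -0.0003  0.0012] turn 0.0005 t 7.0 F [-0.53  0.11 -0.97]
```

Call:
{"name": "send_rows", "arguments": {
  "plan": [
    [255,0,0,0.001,0],
    [255,0.012,0,0,0],
    [255,0.012,0,0,0],
    [255,0.012,0,0,0],
    [255,0.012,0,0,0],
    [255,0.012,0,0,0],
    [255,0,0,0,0],
    [255,0,0,0,0]
  ]
}}

```text
time_s: 7.67
position: [0.4858, 0.0705, 0.0501]
tcp_rot: [[0.972, 0.235, 0.001], [0.235, -0.972, -0.0], [0.001, 0.0, -1.0]]
force: [-0.6, -0.1, -0.2]
opening: 0.183
grasp_force: 30.0
```

Call:
{"name": "send_rows", "arguments": {
  "plan": [
    [255,0.012,0,0,0],
    [255,0.012,0,0,0],
    [255,0.012,0,0,0],
    [255,0.011,0,0,0],
    [255,0.008,0,0,0],
    [255,0.004,0,0,0],
    [255,0,0,0,0],
    [255,0,0,0,0],
    [255,0,0,0,0]
  ]
}}

```text
time_s: 8.42
position: [0.5416, 0.0843, 0.0496]
tcp_rot: [[0.972, 0.235, -0.002], [0.235, -0.972, 0.0], [-0.002, -0.001, -1.0]]
force: [1.2, -1.1, -1.8]
opening: 0.182
grasp_force: 30.0
```

```bash
python3 - <<'E'
from h import *
print(read_state()['force'])
todo([.4269+.1236*.972,.0569+.1236*.2351,.0480],13.6)
E
```

```text
[ 1.23394029 -1.05374989 -1.81522628]
pos [0.5416 0.0843 0.0496] yaw 13.59 tool shift [ 0.0057 -0.0004  0.0016] turn -0.0002 t 8.42 F [ 1.23 -1.05 -1.82]
```

Call:
{"name": "send_rows", "arguments": {
  "plan": [
    [255,0.003,0,0.001,0],
    [255,0.002,0,0.001,0],
    [255,0.001,0,0,0],
    [255,0.001,0,0,0],
    [255,0,0,0,0],
    [255,0,0,0,0]
  ]
}}

```text
time_s: 8.92
position: [0.5483, 0.0859, 0.0475]
tcp_rot: [[0.972, 0.235, -0.003], [0.235, -0.972, -0.0], [-0.003, -0.001, -1.0]]
force: [-4.2, -1.0, -0.1]
opening: 0.18
grasp_force: 30.0
```

```bash
python3 - <<'E'
from h import *
todo([.4269+.1236*.972,.0569+.1236*.2351,.0480],13.6)
E
```

```text
pos [0.5483 0.0859 0.0475] yaw 13.6 tool shift [-0.0012 -0.0004 -0.0005] turn -0.0 t 8.92 F [-4.18 -1.   -0.09]
```

Call:
{"name": "send_rows", "arguments": {
  "plan": [
    [255,0,0,0.0005,0],
    [190,0,0,0,0],
    [130,0,0,0,0],
    [130,0,0,0,0],
    [130,0,0,0,0],
    [130,0,0,0,0],
    [130,0,0,0,0],
    [130,0,0,0,0]
  ]
}}

```text
time_s: 9.58
position: [0.5499, 0.086, 0.0473]
tcp_rot: [[0.972, 0.235, 0.001], [0.235, -0.972, 0.0], [0.001, 0.0, -1.0]]
force: [-0.0, -0.1, 0.3]
opening: 0.481
grasp_force: 0.0
```

Call:
{"name": "send_rows", "arguments": {
  "plan": [
    [130,0,0,-0.01,0],
    [130,0,0,-0.025,0],
    [130,0,0,-0.035,0],
    [130,0,0,-0.035,0],
    [130,0,0,-0.035,0],
    [130,0,0,-0.02,0],
    [130,0,0,0,0],
    [130,0,0,0,0]
  ]
}}

```text
time_s: 10.25
position: [0.5503, 0.086, 0.2093]
tcp_rot: [[0.972, 0.235, 0.004], [0.235, -0.972, -0.0], [0.004, 0.001, -1.0]]
force: [0.1, 1.0, -0.4]
opening: 0.486
grasp_force: 0.0
```

```bash
python3 - <<'E'
from h import *
c=calibration("wrist"); im,d=capture("wrist"); cv2.imwrite("pics/w4.png",im); np.savez("w4.npz",im=im,d=d,**c)
P=pts("wrist",d,c); 
q=P[(P[...,2]>.074)&(P[...,2]<.086)&(abs(P[...,0]-.6352)<.035)&(abs(P[...,1]-.0523)<.035)]; print("knob",rect(q[:,:2]),np.median(q[:,2]))
todo([.6352,.0523,.100],13.6)
E
```

```text
knob (array([0.63535596, 0.05240901]), [44.65829849243164, 45.39889907836914], np.float32(-76.2521)) 0.08016013540339245
pos [0.5492 0.086  0.2077] yaw 13.6 tool shift [0.0756 0.053  0.1077] turn 0.0 t 10.3 F [ 0.57 -0.87 -0.64]
```

View pics/w4.png

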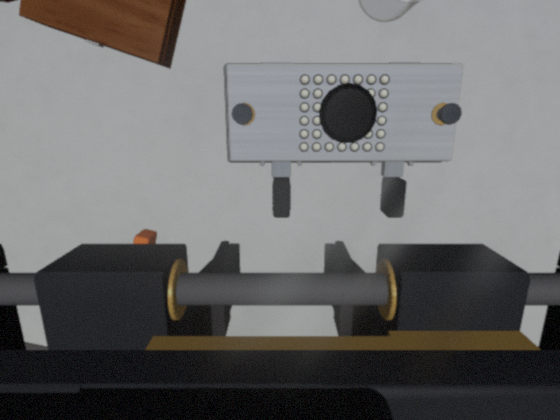

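Both grips stand equally far out, at (282,197) and (393,197), so the bar is home. I'll check the grip coordinates, then move over the knob with the fingers shut.

```bash
python3 - <<'E'
from h import *
z=np.load("w4.npz"); P=pts("wrist",z['d'],{k:z[k] for k in('fx','fy','cx','cy','xyz','rotation')})
a=np.radians(13.6); X=np.array([np.cos(a),np.sin(a)]); Y=np.array([-X[1],X[0]])
for u0,u1 in((265,300),(378,412)):
    q=P[165:225,u0:u1].reshape(-1,3); q=q[(q[:,2]>.045)&(q[:,2]<.06)]; c,wh,an=rect(q[:,:2]); r=c-[.6352,.0523]; print(r@X,r@Y,wh,an)
E
```

```text
-0.07481183215868945 0.052490079809644596 [16.77158546447754, 35.713890075683594] 13.253958
-0.07462146884393267 -0.052498202974721145 [17.190292358398438, 35.973976135253906] 14.119585
```

Call:
{"name": "send_rows", "arguments": {
  "plan": [
    [255,0.014,0.01,0,0],
    [255,0.025,0.018,0.01,0],
    [255,0.025,0.017,0.02,0],
    [255,0.0116,0.008,0.03,0],
    [255,0,0,0.025,0],
    [255,0,0,0.012,0],
    [255,0,0,0,0],
    [255,0,0,0,0],
    [255,0,0,0,0],
    [255,0,0,0,0]
  ]
}}

```text
time_s: 11.13
position: [0.6363, 0.0525, 0.112]
tcp_rot: [[0.972, 0.236, 0.003], [0.236, -0.972, -0.0], [0.003, 0.001, -1.0]]
force: [-0.5, -1.2, 0.2]
opening: 0.006
grasp_force: 0.0
```

```bash
python3 - <<'E'
from h import *
todo([.6353,.0524,.095],13.6); print(read_state()['opening'])
E
```

```text
pos [0.6363 0.0525 0.112 ] yaw 13.62 tool shift [-0.0011 -0.0002  0.017 ] turn 0.0004 t 11.13 F [-0.52 -1.16  0.22]
0.006102545274703076
```

Call:
{"name": "send_rows", "arguments": {
  "plan": [
    [255,-0.001,0,0.008,0],
    [255,0,0,0.006,0],
    [255,0,0,0.003,0],
    [255,0,0,0.003,0],
    [255,0,0,0.002,0],
    [255,0,0,0.002,0],
    [255,0,0,0,0],
    [255,0,0,0,0],
    [255,0,0,0,0]
  ]
}}

```text
time_s: 11.88
position: [0.6343, 0.0521, 0.0865]
tcp_rot: [[0.972, 0.235, -0.001], [0.235, -0.972, 0.0], [-0.001, -0.0, -1.0]]
force: [-1.8, 0.2, 5.2]
opening: 0.005
grasp_force: 2.4
```

Call:
{"name": "send_rows", "arguments": {
  "plan": [
    [255,0,0,0.001,0],
    [255,0,0,0.001,0],
    [255,0,0,0.001,0],
    [255,0,0,0,0],
    [255,0,0,0,0],
    [255,0,0,0,0]
  ]
}}

```text
time_s: 12.38
position: [0.6344, 0.0521, 0.0864]
tcp_rot: [[0.972, 0.235, 0.0], [0.235, -0.972, -0.0], [0.0, 0.0, -1.0]]
force: [-6.1, 0.3, 19.2]
opening: 0.007
grasp_force: 9.9
```

```bash
python3 - <<'E'
from h import *
a=np.radians(13.6); X=np.array([np.cos(a),np.sin(a)]); Y=np.array([-X[1],X[0]])
c=calibration("wrist"); im,d=capture("wrist"); P=pts("wrist",d,c)
r=(P[...,:2]-[.6352,.0523]); x=r@X; y=r@Y; z=P[...,2]
for s in(1,-1):
    m=(abs(x)<.036)&(abs(s*y-.06)<.02)&(z>.03)&(z<.06); print("plate top",s,m.sum(),np.median(z[m]))
    m=(x<-.05)&(x>-.11)&(abs(s*y-.053)<.02)&(z>.045)&(z<.06); print("grip",m.sum(),x[m].min() if m.any() else 0,x[m].max() if m.any() else 0)
print(read_state()['force'],read_state()['time_s'])
E
```

```text
plate top 1 4593 0.046660220922455725
grip 0 0 0
plate top -1 4563 0.04650670151553915
grip 0 0 0
[-5.62156608  0.21019246 18.54651571] 12.4333
```

```bash
python3 -c "
from h import *
print(hand_in())"
```

```text
the job is handed in; nothing more can be done
None
```

The job is handed in at about 12.4 s of robot time; no verdict was returned. The thick bar measured home and let go in the left slot, and the arm is holding the plate level and 8 mm down on both stops with about 19 N.

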